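# Sort reagent cassettes between the analyser's loading tray and the returns tray

### The job

The analyser's loading tray has been loaded with a rejected cassette. Sort the four reagent cassettes by the tag on their lids: the two with a round seal belong in the two nests of the loading tray (the one with the pull handle), caps towards the handle and fully seated, and the two crossed out with an X of tape belong in the plain returns tray, one in each compartment, lengthwise and flat on its floor. Keep the cassettes upright, put them down gently without dropping or ramming them, and do not shift the other things on the bench.

Things in the scene. Friction and masses are not known exactly. Their poses are not given: they have to be found in the camera images.
- cassette_seal_1: Reagent cassette, ivory, 120 (x) x 50 (y) x 56 mm high, about 0.3 kg. Origin: centre of underside, z up. -x end: two grey caps side by side on top, 9 mm high. +x end: stepped nose, 15 long, 36 mm wide. On the lid at x = +10 mm a white tag on a dark panel: 44 mm ROUND SEAL (passed). Starts seated in either nest of the loading tray, nose to the tray's +x.
- cassette_seal_2: Reagent cassette, ivory, 120 (x) x 50 (y) x 56 mm high, about 0.3 kg. Origin: centre of underside, z up. -x end: two grey caps side by side on top, 9 mm high. +x end: stepped nose, 15 long, 36 mm wide. On the lid at x = +10 mm a white tag on a dark panel: 44 mm ROUND SEAL (passed). Starts upright on the bench, any yaw.
- cassette_cross_1: Reagent cassette, ivory, 120 (x) x 50 (y) x 56 mm high, about 0.3 kg. Origin: centre of underside, z up. -x end: two grey caps side by side on top, 9 mm high. +x end: stepped nose, 15 long, 36 mm wide. On the lid at x = +10 mm a white tag on a dark panel: 46 mm X of tape (rejected). Starts (wrongly) in the loading tray's other nest, nose to the tray's +x.
- cassette_cross_2: Reagent cassette, ivory, 120 (x) x 50 (y) x 56 mm high, about 0.3 kg. Origin: centre of underside, z up. -x end: two grey caps side by side on top, 9 mm high. +x end: stepped nose, 15 long, 36 mm wide. On the lid at x = +10 mm a white tag on a dark panel: 46 mm X of tape (rejected). Starts upright on the bench, any yaw.
- loading_tray: Analyser's loading tray, fixed, left or right of the robot: aluminium base 142 (x) x 156 mm (y), two nests along x at y = +42 and -42 mm. Origin: bench level, midway between the nests, z up, x within 20 deg of world x. At its -x end a white front panel 40 mm high and a black pull handle (bar along y, at x = -98 mm, 31 mm high).
- nest_left (a point): Loading tray, nest at tray y = +42 mm: centre of its floor, 6 mm above the bench, tray axes; a seated cassette's origin lies here. 58 mm wide, 130 mm long, inside ribs 18 mm high. Key blocks in its +x corners let in only the narrow nose, so a cassette seats only nose to +x, caps to the handle; play 4 mm each side, 5 mm each end.
- nest_right (a point): Loading tray, nest at tray y = -42 mm: otherwise as nest_left.
- returns_tray: Returns tray, fixed, on the other side from the loading tray: plain shallow grey box, 146 (x) x 168 mm (y), no handle, walls and one divider (along x) 26 mm high, 4 mm thick. Origin: bench level under its centre, z up, x within 20 deg of world x.
- returns_left (a point): Returns tray, compartment at tray y = +42 mm: centre of its floor, 5 mm above the bench, tray axes. 138 (x) x 78 mm (y) inside; a cassette goes in along x, either way round.
- returns_right (a point): Returns tray, compartment at tray y = -42 mm: otherwise as returns_left.
- jar: Bystander: amber jar, 66 mm across, 92 mm high, loose, standing among the cassettes. Origin: centre of underside.
- tube_rack: Bystander: white rack of capped tubes, 94 (x) x 50 (y) x 81 mm high, loose, standing among the cassettes. Origin: centre of underside.
- wash_bottle: Bystander: white bottle, 68 mm across, 180 mm high, loose, beyond the cassettes. Origin: centre of underside.
- buffer_bottle: Bystander: small white bottle, 48 mm across, 85 mm high, loose, beside the cassettes and a tray. Origin: centre of underside.
- beaker: Bystander: small glass beaker, 54 mm across, 70 mm high, loose, beside the cassettes and a tray. Origin: centre of underside.
- tip_box: Bystander: pipette-tip box with clear lid, 86 (x) x 124 (y) x 67 mm, loose, at the back. Origin: centre of underside.
- plate_stack: Bystander: stack of white microplates, 85 (x) x 127 (y) x 43 mm, loose, at the back. Origin: centre of underside.
- nose_seal_1 (a point): Tip of the nose of cassette_seal_1: 60 mm along its +x from its origin, at the underside.
- nose_seal_2 (a point): Tip of the nose of cassette_seal_2: 60 mm along its +x from its origin, at the underside.
There are look-alikes about, which are no part of the job. What is shaped like the cassette_cross_2 but blue is not meant. Several things have the shape of the returns_tray; the one meant has the colours described above.

How it is judged:
By the outcome, as a careful person would: the job done as asked, in the order asked, and still so for the second after the job is handed in, with the robot touching nothing.
It also fails if it takes over 72 s, if anything falls off the work surface, if the arm or the gripper's body presses on something with over 40 N, if the wrist force passes 120 N, or if a joint passes its speed limit or range.

### The arm

A 6-joint arm with a two-finger parallel gripper is mounted at the origin on the work surface. World frame = base frame: x ahead of the robot, y to its left, z up, the work surface at z = 0. Lengths are in m, angles in rad, forces in N, time in s.
With the tool pointing down it reaches from about 0.375 to 0.9 m from the base axis. Payload 3.1 kg.
Tool frame: the origin (TCP) lies midway between the tips of the shut fingers; the grasp point (between the pads) lies 19 mm behind it; z points along the fingers, y is the line along which they close (so a half turn about z gives the same grasp; the last joint's range is limited). The gripper opens to 85 mm and grips with 20 to 120 N. Pads are 22 mm wide; open, the fingers measure 114 mm over their backs; the gripper's body (76 mm by 85 mm) begins 54 mm behind the grasp point. The pads swing forward as they close: fully open they stand 13 mm farther back than shut.
Start: joints at [-1.484, 0.527, 1.433, -0, 1.181, -0.178], TCP at [0.164, -0.603, 0.231] pointing down, gripper open.
Joint ranges: [-3.08, 3.08], [-0.75, 2.2], [0.22, 2.44], [-1.43, 4.57], [0, 2.65], [-2.85, 2.85]. Speed limits (rad/s): [2.79, 2.79, 3.14, 3.14, 3.14, 3.14].

### API

Orientations are given as a unit quaternion [x, y, z, w].
In Python, from station import manip gives the robot as it stands.
- The arm moves only by the tool drive_tool, never from a script. Its argument "motion" is a list that holds one entry, the list of rows, each a list of 5 numbers: the finger opening in mm, from 0 to 85.4, then the shift along the tool's x, y, z in units of 30 mm (1.0 is 30 mm), then the turn about the tool's z in units of 8 degrees (1.0 is 8 degrees). In form: [[[fingers, x, y, z, yaw], ...]]. A call has 1 to 10 rows; each row is the pose to reach, as a shift and turn from the pose commanded when the call began, along the tool's axes at that moment; what a row does not reach only later rows make up. A row lasts 1/10 s, in which the tool goes at most 50 mm and 8.59 degrees, less where a joint would pass 70% of its speed; a pose out of reach is approached as far as the arm can. A call with a gripper value outside its range is refused whole. The fingers move at their own pace and stop on an object; "squeeze" is the grip in N (left out, the last holds). Time passes only in rows, so rows that repeat a pose let the fingers close. It gives the time, the measured TCP pose, the force, the opening and the grip force at its end, in the units of the state.
- manip.sense(): the state, without advancing time (a new reading comes with each control period).
- manip.snapshot(name): name is "scene" or "side" or "wrist"; returns the picture (480x640x3 uint8, red, green, blue); there is no depth.
- manip.camera_model(name): a dict with "fov_y" (degrees; the focal length in pixels is half the picture's height over the tangent of half this angle, whatever the lens; pixels are square), "cx", "cy" (the principal point, pixels), "origin" and "orientation" of the camera in the world. Camera axes: x right, y up, looking along -z (the intrinsics and any distortion apply to the point x, -y, -z); pixel columns grow to the right and rows downward; lengths in m; the calibration is good to about 2 mm. A picture is of the moment at which its call begins: read the wrist's pose just before it. camera_model takes no time and is no camera call; for the wrist camera it gives the pose at the moment of the call.
- manip.sign_off(): hands the job in; it is judged then, once.
The state is a dict: "t": time; "q": joint angles; "qd": joint speeds; "tau": joint torques, N m; "tcp_pos": TCP position; "tool_rot": TCP orientation; "force": force on the tool from outside, world axes, zero at the start; "ft_torque": the same for the moment, N m; "finger_gap": opening from 0.0 (shut) to 1.0 (fully open); "gripper_force": force on a finger pad.
Only numpy, scipy, OpenCV 4.12 (cv2) and the standard library are available. Lean on these libraries where they do the work, as an engineer would, in place of code of your own. Each camera call takes 0.05 s, during which the arm holds its last target. There are 200 camera calls.

## Working session

There is one attempt and no reset: what is moved stays moved. The work goes in short steps, Python scripts to look and compute and a tool call to move; the robot and the scene stay as the last step left them, time stands still between calls to the robot, and variables do not carry over. Pictures are saved under pics/ and viewed, at most 10 in all, crops included, and the job is handed in when it is done.

Besides the shell and the picture viewer there is one more tool, called after "Call:" by a JSON object that holds its "api" and its "payload", one argument or row to a line. drive_tool: Moves the arm, as the interface text tells. Its arguments: {"type":"object","properties":{"motion":{"type":"array","items":{"type":"array","items":{"type":"array","items":{"type":"number"}}}},"squeeze":{"type":"number"}},"required":["motion"]}

```bash
ls; mkdir -p pics; python3 - <<'E'
from station import manip
import cv2
for n in ["scene","side"]:
    im=manip.snapshot(n); cv2.imwrite(f"pics/{n}0.png",im[:,:,::-1]); print(n,manip.camera_model(n))
print(manip.camera_model("wrist")); print(manip.sense())
E
```

```text
pics
scene {'fov_y': 57.124402305073204, 'cx': 322.83989306969823, 'cy': 239.1533082263027, 'origin': array([ 1.12196939, -0.63502346,  0.69516551]), 'orientation': array([0.4406126 , 0.14394406, 0.29594405, 0.83519923])}
side {'fov_y': 54.35904174543461, 'cx': 312.04716989303586, 'cy': 241.5094247747797, 'origin': array([0.30370124, 1.25844576, 0.98965258]), 'orientation': array([-0.05040047,  0.43521338,  0.8947134 , -0.08681616])}
{'fov_y': 63.23347829162132, 'cx': 318.28998218362165, 'cy': 240.6751760024327, 'origin': array([ 0.22893961, -0.58429864,  0.37250694]), 'orientation': array([-0.10510705,  0.08241341, -0.60214425,  0.78713585])}
{'t': 0.1, 'q': array([-1.48449642e+00,  5.28386386e-01,  1.43378573e+00, -1.25010973e-05,
        1.18139398e+00, -1.78501285e-01]), 'qd': array([-1.71431981e-04, -2.21525976e-03, -4.16337243e-03,  4.06223988e-04,
        4.88870568e-05,  6.37257740e-05]), 'tau': array([ 3.02915569e-04, -4.43304420e+01, -1.78587019e+01, -1.53758633e-04,
        3.89072535e-03,  8.10548727e-06]), 'tcp_pos': array([ 0.16354089, -0.60255243,  0.23041969]), 'tool_rot': array([ 9.91247041e-01,  1.32016402e-01,  3.96982878e-05, -9.85939150e-04]), 'force': array([ 0.07027412,  0.36089317, -0.8021313 ]), 'ft_torque': array([ 0.01266365,  0.00519274, -0.00365784]), 'gripper_force': 0.0, 'finger_gap': 0.9997146525508287}
```

View pics/scene0.png

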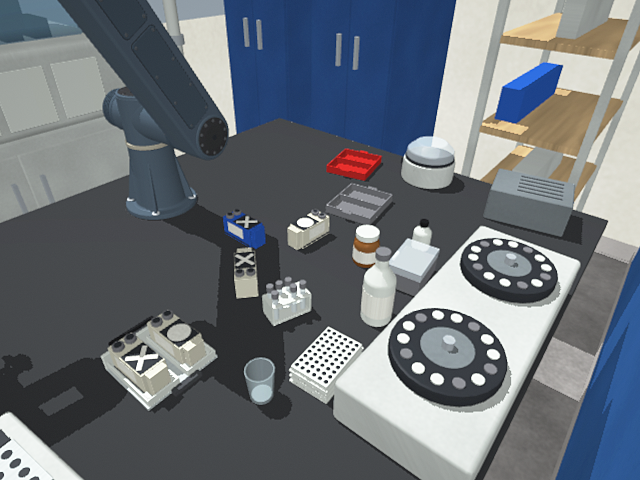

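View pics/side0.png

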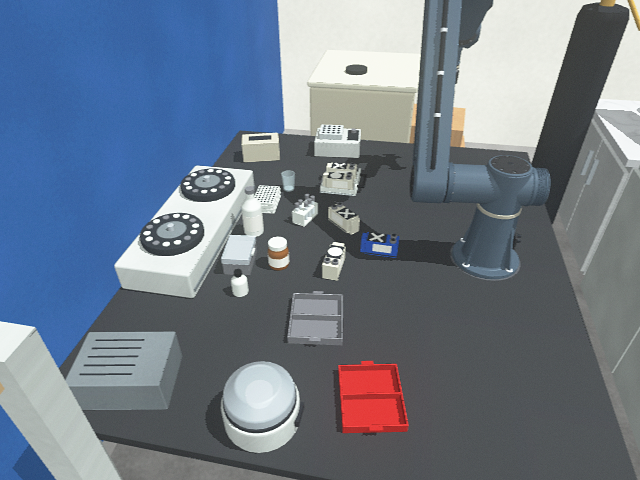

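Scene: the loading tray (handle) is at (160,360) with an X cassette in the near-left nest and a seal in the other. The bench cassettes are ivory X (245,272), ivory seal (309,230) and blue X (244,229), which is a decoy. The trays are grey (360,203), which is the one meant, and red (355,163), which is a decoy. In the side view the grey tray is at (316,318).

```bash
cat > h.py <<'E'
import numpy as np, cv2
from scipy.spatial.transform import Rotation as R
from scipy.optimize import least_squares
def proj(c,P):
    p=R.from_quat(c["orientation"]).inv().apply(np.atleast_2d(P)-c["origin"])
    f=240/np.tan(np.radians(c["fov_y"])/2)
    return np.c_[c["cx"]+f*p[:,0]/-p[:,2], c["cy"]-f*p[:,1]/-p[:,2]]
def ray(c,u,v):
    f=240/np.tan(np.radians(c["fov_y"])/2)
    return R.from_quat(c["orientation"]).apply([(u-c["cx"])/f,-(v-c["cy"])/f,-1])
def plane(c,u,v,z):
    d=ray(c,u,v); return c["origin"]+d*(z-c["origin"][2])/d[2]
def tri(*obs):  # (cam,u,v)...
    A=np.zeros((3,3));b=np.zeros(3)
    for c,u,v in obs:
        d=ray(c,u,v);d/=np.linalg.norm(d);M=np.eye(3)-np.outer(d,d);A+=M;b+=M@c["origin"]
    return np.linalg.solve(A,b)
def fit(obs,x0):
    """obs: list of (cam,[[local xyz,u,v]...]); returns x,y,z,yaw, rms px"""
    def res(s):
        r=R.from_euler("z",s[3]); out=[]
        for c,l in obs:
            l=np.array(l,float); out.append((proj(c,r.apply(l[:,:3])+s[:3])-l[:,3:]).ravel())
        return np.concatenate(out)
    o=least_squares(res,x0,x_scale=[.01,.01,.01,.1],loss="soft_l1"); return o.x,np.round(res(o.x),1)
E
python3 - <<'E'
from station import manip
from h import *
np.set_printoptions(precision=4,suppress=True)
S,D=manip.camera_model("scene"),manip.camera_model("side")
for n,a,b in [("cross2 tag",(244,262),(345,212)),("seal2 tag",(305,223),(335,251)),("crossT tag",(140,360),(341,183)),("jar top",(367,232),(278,242)),("rackish",(287,292),(305,203)),("returns ctr",(360,203),(316,318))]:
    P=tri((S,*a),(D,*b)); print(n,P,proj(S,P)[0]-a)
w=manip.snapshot("wrist"); c=manip.camera_model("wrist"); print(c)
cv2.imwrite("pics/w0.png",cv2.resize(w,(800,600),interpolation=cv2.INTER_CUBIC)[:,:,::-1])
s=manip.snapshot("scene")[190:320,215:400]; cv2.imwrite("pics/s1.png",cv2.resize(s,None,fx=4.3,fy=4.3,interpolation=cv2.INTER_CUBIC)[:,:,::-1])
E
```

```text
cross2 tag [ 0.4748 -0.0973  0.0541] [-0.0354 -0.019 ]
seal2 tag [0.4745 0.1247 0.0546] [-0.1449 -0.0665]
crossT tag [ 0.5193 -0.3957  0.004 ] [8.1872 4.1641]
jar top [0.6516 0.1533 0.0876] [-0.3477 -0.1007]
rackish [ 0.6257 -0.1167  0.0605] [-1.2157 -0.5191]
returns ctr [0.4865 0.3745 0.0104] [0.0648 0.0212]
{'fov_y': 63.23347829162132, 'cx': 318.28998218362165, 'cy': 240.6751760024327, 'origin': array([ 0.2289, -0.5844,  0.3726]), 'orientation': array([-0.1052,  0.0823, -0.6022,  0.7871])}
```

View pics/w0.png

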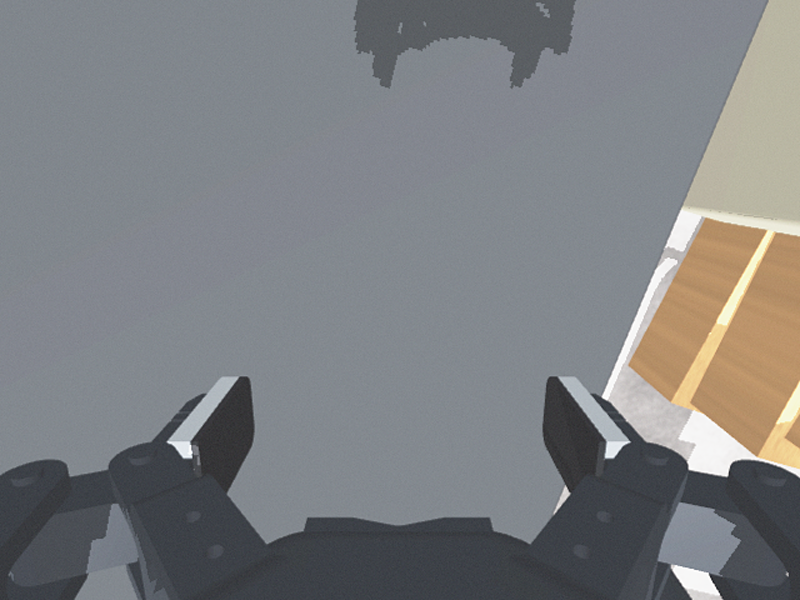

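View pics/s1.png

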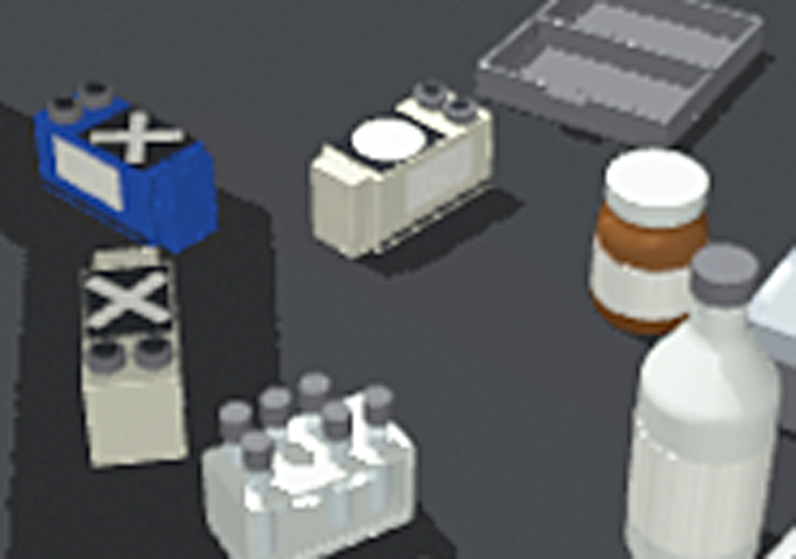

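Seal_2 is at crop (388,140), ivory with a disc, nose to the lower left. Cross_2 is at crop (128,300), ivory with an X, caps towards the camera. The blue X at (138,135) is the decoy. The wrist view is only empty bench. Next I work out a wrist view over the tray.

```bash
cat >> h.py <<'E'
def wristcam(manip):
    c=manip.camera_model("wrist"); s=manip.sense(); return c,s
E
python3 - <<'E'
from station import manip
from h import *
np.set_printoptions(precision=4,suppress=True)
S=manip.camera_model("scene")
for n,p in [("X tag",(141,360)),("seal tag",(180,332)),("capsX",(123,347)),("nose",(160,377))]: print(n,plane(S,*p,.062))
c,s=wristcam(manip); T=R.from_quat(s["tool_rot"]); C=R.from_quat(c["orientation"])
off=T.inv().apply(c["origin"]-s["tcp_pos"]); rel=T.inv()*C
print("off",off,"tool x",T.apply([1,0,0]),"y",T.apply([0,1,0]))
for h in (.25,.33):
  cc=dict(c,origin=off,orientation=rel.as_quat())
  for uv in [(318,240),(20,20),(620,20),(20,300),(620,300),(318,300)]:
    d=ray(cc,*uv); print(h,uv,(off+d*(h-.05-off[2])/d[2])[:2])
E
```

```text
X tag [ 0.5519 -0.4184  0.062 ]
seal tag [ 0.5497 -0.333   0.062 ]
capsX [ 0.5001 -0.4221  0.062 ]
nose [ 0.6093 -0.4189  0.062 ]
off [ 0.0679 -0.0008 -0.142 ] tool x [0.9651 0.2617 0.0003] y [ 0.2617 -0.9651 -0.0013]
0.25 (318, 240) [-0.0255 -0.0015]
0.25 (20, 20) [ 0.1543 -0.2362]
0.25 (620, 20) [0.1539 0.2362]
0.25 (20, 300) [-0.0846 -0.2848]
0.25 (620, 300) [-0.0845  0.2849]
0.25 (318, 300) [-0.0845 -0.0016]
0.33 (318, 240) [-0.0473 -0.0017]
0.33 (20, 20) [ 0.1745 -0.2913]
0.33 (620, 20) [0.174  0.2916]
0.33 (20, 300) [-0.1202 -0.3513]
0.33 (620, 300) [-0.1202  0.3518]
0.33 (318, 300) [-0.1202 -0.0017]
```

Call:
{"api": "drive_tool", "payload": {
  "motion": [
    [[85,1.4,-0.4,-0.6,0.2],[85,3,-0.9,-1.2,0.4],[85,4.6,-1.4,-1.33,0.7],[85,6.2,-1.9,-1.33,1],[85,7.8,-2.4,-1.33,1.3],[85,9.4,-2.9,-1.33,1.5],[85,11,-3.4,-1.33,1.65],[85,12.4,-3.9,-1.33,1.65],[85,13.45,-4.2,-1.33,1.65],[85,13.45,-4.2,-1.33,1.65]]
  ]
}}

```text
t: 1.2
tcp_pos: [0.5236, -0.3727, 0.2709]
tool_rot: [1.0, 0.02, 0.001, -0.0]
force: [-0.1, -0.7, 0.4]
finger_gap: 1.0
gripper_force: 0.0
```

```bash
python3 - <<'E'
from station import manip
from h import *
np.set_printoptions(precision=4,suppress=True)
import pickle
c,s=wristcam(manip); w=manip.snapshot("wrist"); pickle.dump(c,open("w1.pkl","wb")); print(s["tcp_pos"],s["tool_rot"],s["t"],abs(s["qd"]).max(),s["force"])
cv2.imwrite("pics/w1.png",cv2.resize(w,(800,600),interpolation=cv2.INTER_CUBIC)[:,:,::-1])
E
```

```text
[ 0.5236 -0.3727  0.2709] [ 0.9998  0.0201  0.0007 -0.0005] 1.2 0.06688230600814997 [-0.0895 -0.7188  0.4206]
```

View pics/w1.png

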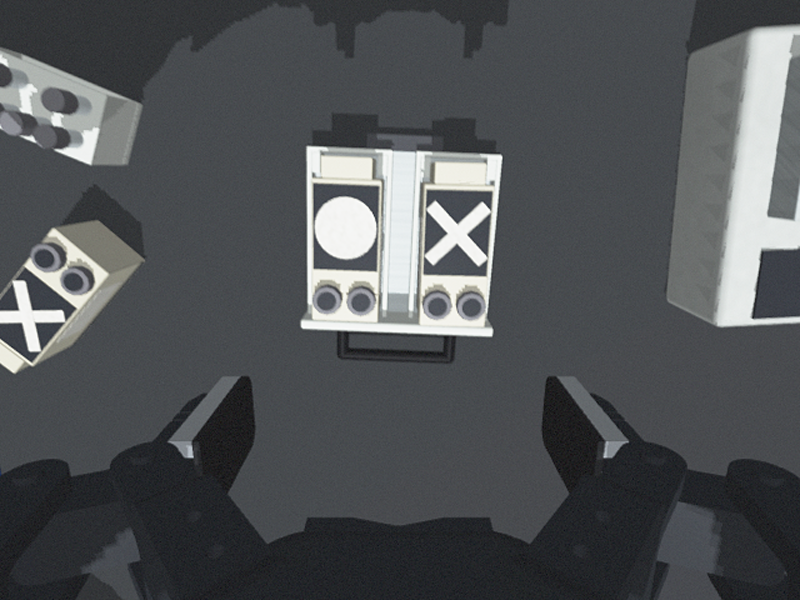

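The wrist view shows the seal cassette (346,228) in the left nest and cross_1 (457,233) in the right nest, caps to the handle (395,350).

```bash
cat >> h.py <<'E'
import pickle
np.set_printoptions(precision=4,suppress=True)
def load(n): return pickle.load(open(n+".pkl","rb"))
k=.8
E
python3 - <<'E'
from station import manip
from h import *
S=manip.camera_model("scene"); W=load("w1")
print("tri X",tri((W,457*k,233*k),(S,141,360)),"tri seal",tri((W,346*k,228*k),(S,180,332)))
for n,u,v,z in [("X",457,233,.062),("seal",346,228,.062),("xL",419,320,.062),("xR",487,322,.062),("sL",313,318,.062),("sR",379,319,.062),("panel xTL",424,185,.062),("xTR",494,189,.062),("sTL",314,180,.062),("sTR",384,182,.062),
 ("TL",307,147,.02),("TR",503,154,.02),("FPL",301,326,.038),("FPR",492,335,.038),("hL",338,357,.031),("hR",454,361,.031),
 ("cross2 X",31,316,.056),("c2 capA",46,256,.065),("c2 capB",77,280,.065)]:
    print(n,plane(W,u*k,v*k,z))
E
```

```text
tri X [ 0.5456 -0.4147  0.0541] tri seal [ 0.5475 -0.3323  0.0597]
X [ 0.5473 -0.4127  0.062 ]
seal [ 0.5477 -0.3328  0.062 ]
xL [ 0.4807 -0.3887  0.062 ]
xR [ 0.4812 -0.4401  0.062 ]
sL [ 0.479  -0.3088  0.062 ]
sR [ 0.4802 -0.3585  0.062 ]
panel xTL [ 0.5799 -0.3872  0.062 ]
xTR [ 0.5791 -0.4364  0.062 ]
sTL [ 0.5802 -0.3101  0.062 ]
sTR [ 0.5808 -0.3591  0.062 ]
TL [ 0.6034 -0.2978  0.02  ]
TR [ 0.6042 -0.449   0.02  ]
FPL [ 0.4642 -0.2949  0.038 ]
FPR [ 0.4628 -0.45    0.038 ]
hL [ 0.4357 -0.3242  0.031 ]
hR [ 0.436  -0.4217  0.031 ]
cross2 X [ 0.4699 -0.0914  0.056 ]
c2 capA [ 0.5192 -0.1165  0.065 ]
c2 capB [ 0.5022 -0.1365  0.065 ]
```

Call:
{"api": "drive_tool", "payload": {
  "motion": [
    [[66,0.2,0.5,1,0.1],[66,0.43,1.36,2.5,0.1],[66,0.43,1.36,4,0.1],[66,0.43,1.36,5,0.1],[66,0.43,1.36,5,0.1],[66,0.43,1.36,5,0.1]]
  ],
  "squeeze": 50
}}

```text
t: 1.85
tcp_pos: [0.5335, -0.4172, 0.1213]
tool_rot: [1.0, 0.01, -0.0, -0.0]
force: [-0.6, 0.1, -0.2]
finger_gap: 0.77
gripper_force: 0.0
```

```bash
python3 - <<'E'
from station import manip
from h import *
c,s=wristcam(manip); print(s["tcp_pos"],2*np.degrees(np.arctan2(s["tool_rot"][1],s["tool_rot"][0])),s["t"],s["finger_gap"],abs(s["qd"]).max())
E
```

```text
[ 0.5335 -0.4172  0.1213] 1.0956697464716434 1.85 0.7695477347146927 0.045283228207317096
```

Call:
{"api": "drive_tool", "payload": {
  "motion": [
    [[66,0.15,-0.1,0.8,0],[66,0.15,-0.1,1.6,0],[66,0.15,-0.1,2.3,0],[66,0.15,-0.1,2.8,0],[66,0.15,-0.1,3.05,0],[66,0.15,-0.1,3.05,0],[40,0.15,-0.1,3.05,0],[40,0.15,-0.1,3.05,0],[40,0.15,-0.1,3.05,0],[40,0.15,-0.1,3.05,0]]
  ],
  "squeeze": 50
}}

```text
t: 2.85
tcp_pos: [0.5397, -0.4141, 0.0314]
tool_rot: [1.0, 0.01, 0.001, 0.001]
force: [0.7, 0.5, 5.8]
finger_gap: 0.575
gripper_force: 55.4
```

Call:
{"api": "drive_tool", "payload": {
  "motion": [
    [[40,0,0,-0.3,0],[40,0,0,-0.8,0],[40,0,0,-1.5,0],[40,0,0,-2.5,0],[40,0,0,-3.7,0],[40,0,0,-5,0],[40,0,-0.5,-6.3,0],[40,0,-1.5,-7.4,0],[40,-0.1,-2.7,-8.2,0],[40,-0.2,-4,-8.4,0]]
  ],
  "squeeze": 50
}}

```text
t: 3.85
tcp_pos: [0.5312, -0.2934, 0.286]
tool_rot: [1.0, 0.01, 0.003, 0.002]
force: [0.4, 0.9, -3.0]
finger_gap: 0.579
gripper_force: 54.6
```

Call:
{"api": "drive_tool", "payload": {
  "motion": [
    [[40,-0.05,-1.5,0,0],[40,-0.1,-3,0,0],[40,-0.2,-4.5,0,0],[40,-0.3,-6,0,0],[40,-0.4,-7.5,0,0],[40,-0.5,-9,0,0],[40,-0.55,-10.5,0,0],[40,-0.6,-12,0,0],[40,-0.65,-13.5,0,0],[40,-0.7,-14.6,0,0]]
  ]
}}

```text
t: 4.85
tcp_pos: [0.4989, 0.1468, 0.2823]
tool_rot: [1.0, 0.011, -0.0, -0.0]
force: [-0.2, -0.7, -2.7]
finger_gap: 0.578
gripper_force: 54.5
```

Call:
{"api": "drive_tool", "payload": {
  "motion": [
    [[40,0,-0.4,0,0],[40,0,-0.5,0,0],[40,0,-0.5,0,0],[40,0,-0.5,0,0]]
  ]
}}

```text
t: 5.25
tcp_pos: [0.5002, 0.1578, 0.2818]
tool_rot: [1.0, 0.01, -0.0, 0.0]
force: [-0.2, -0.8, -3.5]
finger_gap: 0.579
gripper_force: 54.4
```

```bash
python3 - <<'E'
from station import manip
from h import *
c,s=wristcam(manip); w=manip.snapshot("wrist"); pickle.dump(c,open("w2.pkl","wb")); print(s["tcp_pos"],2*np.degrees(np.arctan2(s["tool_rot"][1],s["tool_rot"][0])),s["t"],abs(s["qd"]).max(),s["force"],s["finger_gap"])
cv2.imwrite("pics/w2.png",cv2.resize(w,(800,600),interpolation=cv2.INTER_CUBIC)[:,:,::-1])
E
```

```text
[0.5002 0.1578 0.2818] 1.092376767675149 5.25 0.009911427419850995 [-0.1785 -0.7771 -3.4975] 0.5792778310724658
```

View pics/w2.png

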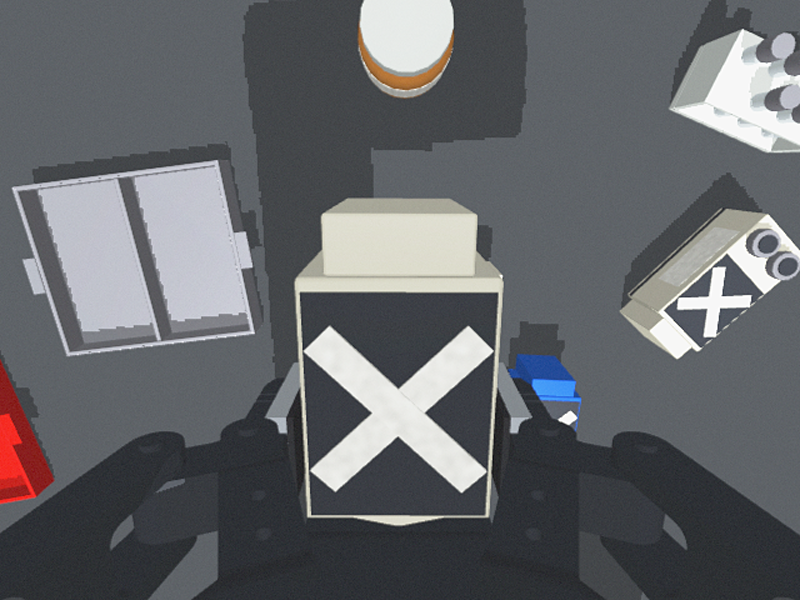

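The wrist view shows the grey returns tray with rim corners (12,187), (219,160), (255,333), (67,355). Cross_2's X is at (714,302) with caps (768,243) and (787,266). The held cassette is straight in the grip.

```bash
python3 - <<'E'
from station import manip
from h import *
S=manip.camera_model("scene"); W=load("w2"); W1=load("w1"); s=manip.sense()
cs=[(12,187),(219,160),(255,333),(67,355)]
P=[plane(W,u*k,v*k,.026) for u,v in cs]
for p in P: print(p, proj(S,p)[0])
P=np.array(P); print("centre",P.mean(0))
for a,b in ((0,1),(1,2),(2,3),(3,0)): d=P[b]-P[a]; print(np.linalg.norm(d),np.degrees(np.arctan2(d[1],d[0])))
ex=(P[0]+P[1]-P[2]-P[3]);ey=(P[0]+P[3]-P[1]-P[2]); print("yaw",np.degrees(np.arctan2(ex[1],ex[0])),np.degrees(np.arctan2(-ey[0],ey[1])))
for i,(u,v) in ((1,(370.3,222.6)),(2,(326.2,205.1))): print("tri rim",tri((W,cs[i][0]*k,cs[i][1]*k),(S,u,v)))
X=tri((W,714*k,302*k),(W1,31*k,316*k)); print("X2 tri",X,tri((W,714*k,302*k),(S,244,262)))
c1=tri((W,768*k,243*k),(W1,46*k,256*k)); c2=tri((W,787*k,266*k),(W1,77*k,280*k)); print("caps",c1,c2)
T=R.from_quat(s["tool_rot"])
for z in (.20,): 
  pass
zl=s["tcp_pos"][2]-.025+.056
for u,v in ((398,410),(297,290),(500,290),(310,516),(490,516)): print("held",T.inv().apply(plane(W,u*k,v*k,zl)-s["tcp_pos"]))
d=P[2]-P[1]
E
```

```text
[0.5465 0.4672 0.026 ] [392.8507 193.6653]
[0.5703 0.3008 0.026 ] [369.9967 217.664 ]
[0.4273 0.2811 0.026 ] [326.5692 204.007 ]
[0.4038 0.4466 0.026 ] [352.0206 182.2452]
centre [0.487  0.3739 0.026 ]
0.16810632358045768 -81.8788609450751
0.1443909521758153 -172.13882258075014
0.1671698031392953 98.06046500896804
0.144212714260423 8.232974340512019
yaw 8.046961070977858 8.090886771784874
tri rim [0.5698 0.3074 0.0059]
tri rim [0.4252 0.2826 0.0207]
X2 tri [ 0.4696 -0.0902  0.0544] [ 0.4691 -0.0932  0.0492]
caps [ 0.5186 -0.1153  0.0634] [ 0.5012 -0.1345  0.062 ]
held [ 0.0086 -0.0012 -0.031 ]
held [ 0.0397 -0.0249 -0.031 ]
held [ 0.0397  0.0228 -0.031 ]
held [-0.023  -0.0248 -0.031 ]
held [-0.023   0.0236 -0.031 ]
```

Call:
{"api": "drive_tool", "payload": {
  "motion": [
    [[40,-0.05,-1,0.3,-0.1],[40,-0.1,-2.4,0.7,-0.3],[40,-0.2,-3.8,1.4,-0.5],[40,-0.3,-5.2,2.3,-0.7],[40,-0.4,-6.6,3.2,-0.87],[40,-0.43,-7.8,4,-0.87],[40,-0.43,-8.6,4.7,-0.87],[40,-0.43,-8.6,5.06,-0.87],[40,-0.43,-8.6,5.06,-0.87],[40,-0.43,-8.6,5.06,-0.87]]
  ]
}}

```text
t: 6.3
tcp_pos: [0.4826, 0.4153, 0.1301]
tool_rot: [0.998, 0.07, -0.0, 0.0]
force: [0.1, 0.3, -2.6]
finger_gap: 0.574
gripper_force: 54.3
```

```bash
cat >> h.py <<'E'
def delta(manip,x,y,z,yaw):
    "shift and turn, in move units, from the present pose to a TCP target (yaw deg, nearest half turn)"
    s=manip.sense(); q=s["tool_rot"]; T=R.from_quat(q); w=np.degrees(np.arctan2(*T.apply([1,0,0])[1::-1]))
    d=T.inv().apply(np.array([x,y,z])-s["tcp_pos"])/.03
    dy=(yaw-w+90)%180-90
    print("t",s["t"],"tcp",s["tcp_pos"],"yaw",round(w,2),"-> shift",d.round(2),"turn",round(-dy/8,2),"q6",s["q"][5],"qd",abs(s["qd"]).max().round(3))
E
python3 -c "
from station import manip
from h import *
delta(manip,.4825,.4158,.0304,8.1)"
```

```text
t 6.3 tcp [0.4826 0.4153 0.1301] yaw 8.03 -> shift [-0.   -0.02  3.32] turn -0.01 q6 1.9664887129816075 qd 0.024
```

Call:
{"api": "drive_tool", "payload": {
  "motion": [
    [[40,0,0,0.7,0],[40,0,0,1.5,0],[40,0,0,2.2,0],[40,0,0,2.7,0],[40,0,0,3,0],[40,0,0,3.12,0],[40,0,0,3.18,0],[40,0,0,3.24,0],[40,0,0,3.28,0],[40,0,0,3.28,0]]
  ]
}}

```text
t: 7.3
tcp_pos: [0.4821, 0.417, 0.0319]
tool_rot: [0.997, 0.071, 0.0, -0.0]
force: [-0.0, 0.1, -3.5]
finger_gap: 0.579
gripper_force: 54.5
```

Call:
{"api": "drive_tool", "payload": {
  "motion": [
    [[40,0,0,0.03,0],[40,0,0,0.05,0],[40,0,0,0.05,0]]
  ]
}}

```text
t: 7.6
tcp_pos: [0.482, 0.417, 0.0304]
tool_rot: [0.997, 0.071, 0.0, -0.0]
force: [-0.2, 0.6, 0.3]
finger_gap: 0.573
gripper_force: 54.6
```

Call:
{"api": "drive_tool", "payload": {
  "motion": [
    [[58,0,0,0,0],[64,0,0,0,0],[64,0,0,0,0],[64,0,0,-0.5,0],[64,0,0,-1.5,0],[64,0,0,-3,0],[64,0,0,-4.5,0],[64,-0.2,1,-6,0],[66,-0.4,2.2,-7.4,0],[66,-0.7,3.6,-8.3,0]]
  ]
}}

```text
t: 8.6
tcp_pos: [0.4777, 0.3155, 0.2772]
tool_rot: [0.997, 0.072, 0.003, -0.001]
force: [1.0, 0.2, 1.0]
finger_gap: 0.774
gripper_force: 0.0
```

Call:
{"api": "drive_tool", "payload": {
  "motion": [
    [[66,-0.3,1.5,0,0],[66,-0.6,3,0,0],[66,-0.8,4.4,0,0],[66,-1,5.5,0,0],[66,-1.05,5.8,0,0],[66,-1.05,5.8,0,0],[66,-1.05,5.8,0,0]]
  ]
}}

```text
t: 9.3
tcp_pos: [0.4706, 0.1394, 0.2736]
tool_rot: [0.997, 0.071, 0.001, -0.0]
force: [-0.1, -0.5, -0.3]
finger_gap: 0.773
gripper_force: 0.0
```

```bash
python3 - <<'E'
from station import manip
from h import *
c,s=wristcam(manip); w=manip.snapshot("wrist"); pickle.dump(c,open("w3.pkl","wb")); print(s["tcp_pos"],2*np.degrees(np.arctan2(s["tool_rot"][1],s["tool_rot"][0])),s["t"],abs(s["qd"]).max())
cv2.imwrite("pics/w3.png",cv2.resize(w,(800,600),interpolation=cv2.INTER_CUBIC)[:,:,::-1])
E
```

```text
[0.4706 0.1394 0.2736] 8.1280608184518 9.3 0.019069896637044833
```

View pics/w3.png

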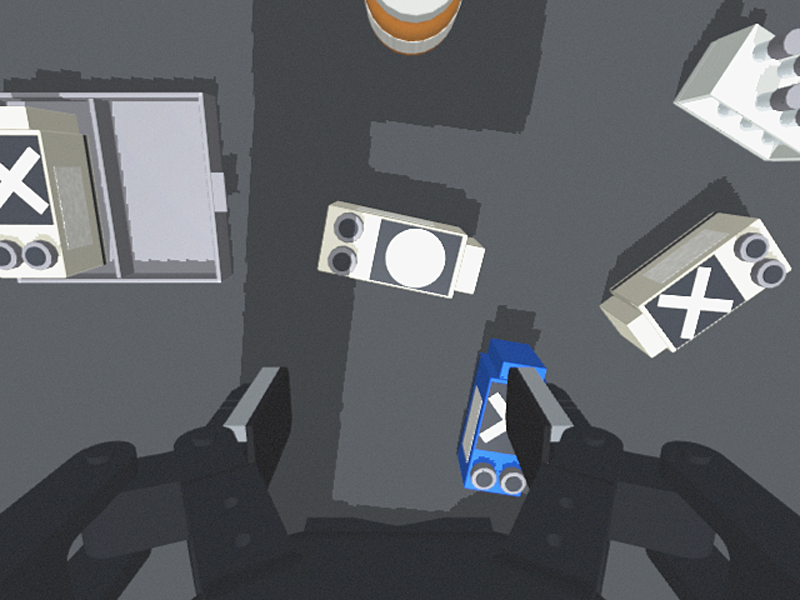

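Cross_1 lies in the left compartment. Seal_2 has its disc at (415,258), caps at (349,227) and (343,261), and nose to the right.

```bash
python3 - <<'E'
from station import manip
from h import *
S=manip.camera_model("scene"); W=load("w3"); W2=load("w2"); W1=load("w1")
print("disc tri",tri((W,415*k,258*k),(S,215+388/4.3,190+140/4.3)))
t=plane(W,415*k,258*k,.056); c=(plane(W,349*k,226*k,.065)+plane(W,343*k,260*k,.065))/2
e=(plane(W,330*k,203*k,.056)+plane(W,319*k,270*k,.056))/2; f=(plane(W,465*k,235*k,.056)+plane(W,451*k,296*k,.056))/2
for n,a,b in (("caps-tag",c,t),("end-front",e,f)): d=b-a; print(n,a,b,np.hypot(*d[:2]),np.degrees(np.arctan2(d[1],d[0])))
# corners widths
print(np.linalg.norm(plane(W,330*k,203*k,.056)-plane(W,319*k,270*k,.056)))
X=tri((W,695*k,302*k),(W2,714*k,302*k),(W1,31*k,316*k)); print("X2",X,plane(W,695*k,302*k,.056),plane(W2,714*k,302*k,.056))
ca=[tri((W2,768*k,243*k),(W1,46*k,256*k)),tri((W2,787*k,266*k),(W1,77*k,280*k))]; m=(ca[0]+ca[1])/2; d=X-m; print(m,np.hypot(*d[:2]),np.degrees(np.arctan2(d[1],d[0])))
d=(ca[0]-ca[1]);print("caps perp yaw",np.degrees(np.arctan2(d[0],-d[1])))
E
```

```text
disc tri [0.4736 0.1281 0.0536]
caps-tag [0.4798 0.1802 0.065 ] [0.4745 0.1286 0.056 ] 0.051833192443499924 -95.82797165225548
end-front [0.4805 0.1972 0.056 ] [0.473  0.0958 0.056 ] 0.1016924193817182 -94.20967023510097
0.05058055504252711
X2 [ 0.47   -0.09    0.0542] [ 0.4711 -0.0885  0.056 ] [ 0.4703 -0.089   0.056 ]
[ 0.5099 -0.1249  0.0627] 0.053007947833652196 138.84842532017447
caps perp yaw 137.92340606332922
```

```bash
python3 -c "
from station import manip
from h import *
delta(manip,.4753,.138,.13,85)"
```

```text
t 9.35 tcp [0.4705 0.1398 0.2735] yaw 8.19 -> shift [0.14 0.08 4.78] turn -9.6 q6 1.4878333416517882 qd 0.011
```

Call:
{"api": "drive_tool", "payload": {
  "motion": [
    [[66,0,0,0.3,-1],[66,0,0,0.8,-2],[66,0,0,1.3,-3],[66,0.1,0,1.9,-4],[66,0.14,0.08,2.4,-5],[66,0.14,0.08,3,-6],[66,0.14,0.08,3.6,-7],[66,0.14,0.08,4.2,-8],[66,0.14,0.08,4.6,-9],[66,0.14,0.08,4.78,-9.6]]
  ]
}}

```text
t: 10.35
tcp_pos: [0.4742, 0.1385, 0.1283]
tool_rot: [0.735, 0.678, -0.001, -0.001]
force: [-0.1, -0.6, 0.7]
finger_gap: 0.773
gripper_force: 0.0
```

Call:
{"api": "drive_tool", "payload": {
  "motion": [
    [[66,0,0,0,0],[66,0,0,0,0],[66,0,0,0,0]]
  ]
}}

```text
t: 10.65
tcp_pos: [0.4752, 0.1376, 0.13]
tool_rot: [0.738, 0.675, 0.0, 0.0]
force: [0.0, -0.1, -0.0]
finger_gap: 0.772
gripper_force: 0.0
```

```bash
python3 -c "
from station import manip
from h import *
delta(manip,.4753,.138,.0245,85)"
```

```text
t 10.65 tcp [0.4752 0.1376 0.13  ] yaw 84.92 -> shift [ 0.01 -0.    3.52] turn -0.01 q6 0.14397698694176206 qd 0.009
```

Call:
{"api": "drive_tool", "payload": {
  "motion": [
    [[66,0,0,0.8,0],[66,0,0,1.7,0],[66,0,0,2.5,0],[66,0,0,3.1,0],[66,0,0,3.4,0],[66,0,0,3.5,0],[40,0,0,3.5,0],[40,0,0,3.5,0],[40,0,0,3.5,0],[40,0,0,3.5,0]]
  ],
  "squeeze": 50
}}

```text
t: 11.65
tcp_pos: [0.4754, 0.137, 0.0254]
tool_rot: [0.738, 0.675, 0.001, 0.0]
force: [-0.4, 0.7, 2.7]
finger_gap: 0.576
gripper_force: 53.5
```

Call:
{"api": "drive_tool", "payload": {
  "motion": [
    [[40,0,0,-0.3,0],[40,0,0,-1,0],[40,0,0,-2,0],[40,0,0,-3.2,0],[40,0,0,-4.5,0],[40,0,0,-5.5,0],[40,0,0,-5.8,0],[40,0,0,-5.8,0]]
  ]
}}

```text
t: 12.45
tcp_pos: [0.4753, 0.137, 0.1999]
tool_rot: [0.738, 0.675, 0.001, 0.001]
force: [-0.3, 0.3, -2.2]
finger_gap: 0.578
gripper_force: 53.2
```

```bash
python3 - <<'E'
from station import manip
from h import *
delta(manip,.534,-.415,.2,180)
c,s=wristcam(manip); w=manip.snapshot("wrist"); pickle.dump(c,open("w4.pkl","wb")); cv2.imwrite("pics/w4.png",w[:,:,::-1])
print(s["tool_rot"],s["force"])
E
```

```text
t 12.45 tcp [0.4753 0.137  0.1999] yaw 84.93 -> shift [-18.15   3.57  -0.  ] turn 10.62 q6 0.14261232251401798 qd 0.049
[0.7377 0.6752 0.0012 0.001 ] [-0.3394  0.3121 -2.2263]
```

```bash
python3 - <<'E'
from station import manip
from h import *
S=manip.camera_model("scene"); print("wash",plane(S,384,255,.18),"beaker",plane(S,260,365,.07))
W=load("w4"); g=cv2.imread("pics/w4.png",0); m=cv2.morphologyEx((g>215).astype(np.uint8),cv2.MORPH_OPEN,np.ones((5,5)))
s=manip.sense();T=R.from_quat(s["tool_rot"])
for c in cv2.findContours(m,0,2)[0]:
    a=cv2.contourArea(c)
    if a>2000:
        (u,v),r=cv2.minEnclosingCircle(c); M=cv2.moments(c); u,v=M["m10"]/M["m00"],M["m01"]/M["m00"]
        print(a,u,v,a/np.pi/r/r, T.inv().apply(plane(W,u,v,s["tcp_pos"][2]-.0254+.056)-s["tcp_pos"]))
E
```

```text
wash [ 0.7946 -0.0126  0.18  ] beaker [ 0.7287 -0.2962  0.07  ]
10929.0 318.6383017659438 370.8003019489432 0.7707309667807682 [-0.0071  0.0014 -0.0306]
10636.0 314.523834148176 223.94695687601853 0.31940581860692496 [ 0.0426  0.0002 -0.0306]
5824.0 588.9067651098901 184.96488667582418 0.8131966718124531 [ 0.0541  0.0797 -0.0306]
```

Call:
{"api": "drive_tool", "payload": {
  "motion": [
    [[40,-1.2,0.2,0,-1],[40,-2.7,0.5,0,-2],[40,-4.2,0.8,0,-3],[40,-5.7,1.1,0,-4],[40,-7.2,1.4,0,-5],[40,-8.7,1.7,0,-6],[40,-10.2,2,0,-7],[40,-11.6,2.3,0,-8],[40,-13,2.6,0,-9],[40,-14.4,2.8,0,-10]]
  ]
}}

```text
t: 13.5
tcp_pos: [0.5192, -0.302, 0.1954]
tool_rot: [0.129, 0.992, 0.002, -0.002]
force: [0.6, 0.7, -2.4]
finger_gap: 0.58
gripper_force: 52.8
```

```bash
python3 -c "
from station import manip
from h import *
delta(manip,.534,-.415,.2,180)"
```

```text
t 13.5 tcp [ 0.5192 -0.302   0.1954] yaw 165.23 -> shift [-1.44 -3.52 -0.17] turn -1.85 q6 -2.026000713423007 qd 1.958
```

Call:
{"api": "drive_tool", "payload": {
  "motion": [
    [[40,-0.5,-1,-0.1,-0.8],[40,-1,-2.2,-0.1,-1.5],[40,-1.4,-3.2,-0.1,-1.85],[40,-1.4,-3.5,-0.1,-1.85],[40,-1.4,-3.5,-0.1,-1.85],[40,-1.4,-3.5,-0.1,-1.85]]
  ]
}}

```text
t: 14.1
tcp_pos: [0.5325, -0.4111, 0.1994]
tool_rot: [0.003, 1.0, 0.002, -0.002]
force: [0.4, 0.6, -2.6]
finger_gap: 0.579
gripper_force: 52.9
```

```bash
python3 - <<'E'
from station import manip
from h import *
delta(manip,.5385,-.4143,.0314,180.3)
c,s=wristcam(manip); w=manip.snapshot("wrist"); pickle.dump(c,open("w5.pkl","wb")); cv2.imwrite("pics/w5.png",w[:,:,::-1])
v=manip.snapshot("scene")[295:420,85:235]; o=np.zeros((480,800,3),np.uint8); o[:,:427]=cv2.resize(w[:,:],(427,320))[0:320].repeat(2,0)[:480] if 0 else 0
o[:400,:533]=cv2.resize(w,(533,400)); o[:223,533:]=cv2.resize(v,(267,223),interpolation=cv2.INTER_CUBIC); cv2.imwrite("pics/c5.png",o[:,:,::-1])
E
```

```text
t 14.1 tcp [ 0.5325 -0.4111  0.1994] yaw 179.71 -> shift [-0.22 -0.13  5.6 ] turn -0.07 q6 -2.389488777014682 qd 0.021
```

View pics/c5.png

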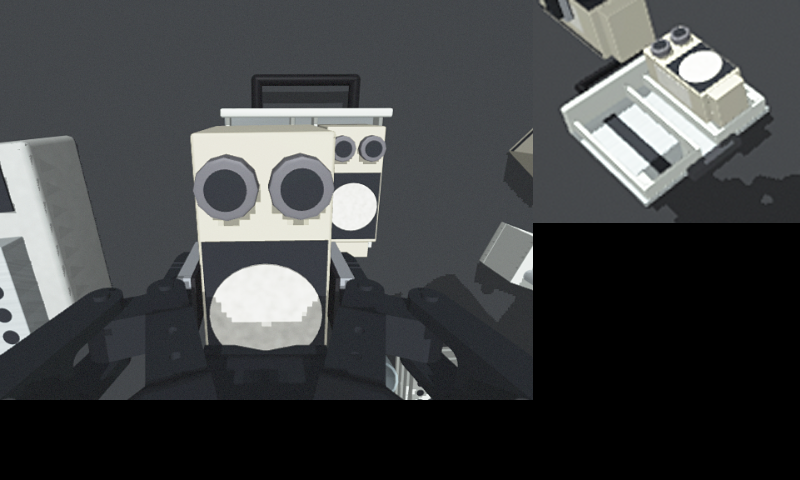

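```bash
python3 - <<'E'
from station import manip
from h import *
W=load("w5"); s=manip.sense();T=R.from_quat(s["tool_rot"]);j=1/.8328;z=.1994-.0254+.056
for n,u,v,dz in (("capL",225,190,.009),("capR",301,190,.009),("endL",192,135,0),("endR",334,133,0),("panL",202,242,0),("panR",328,240,0)):
    print(n,T.inv().apply(plane(W,u*j,v*j,z+dz)-s["tcp_pos"]))
for n,u,v,zz in (("handle outL",251,75,.031),("outR",360,75,.031),("FP L",221,108,.04),("FP R",393,109,.04),("seal1",355,206,.062)): print(n,plane(W,u*j,v*j,zz))
E
```

```text
capL [ 0.0428 -0.0122 -0.0383]
capR [ 0.0427  0.0125 -0.0383]
endL [ 0.0598 -0.0237 -0.0293]
endR [ 0.0603  0.0242 -0.0292]
panL [ 0.021  -0.0224 -0.0294]
panR [ 0.0216  0.0241 -0.0293]
handle outL [ 0.4343 -0.4211  0.031 ]
outR [ 0.4347 -0.3232  0.031 ]
FP L [ 0.4627 -0.4481  0.04  ]
FP R [ 0.4644 -0.2941  0.04  ]
seal1 [ 0.5483 -0.3285  0.062 ]
```

Call:
{"api": "drive_tool", "payload": {
  "motion": [
    [[40,-0.1,-0.06,0.8,-0.05],[40,-0.17,-0.12,1.8,-0.05],[40,-0.17,-0.12,2.8,-0.05],[40,-0.17,-0.12,3.6,-0.05],[40,-0.17,-0.12,4.1,-0.05],[40,-0.17,-0.12,4.15,-0.05],[40,-0.17,-0.12,4.15,-0.05],[40,-0.17,-0.12,4.15,-0.05]]
  ]
}}

```text
t: 15.0
tcp_pos: [0.5397, -0.4175, 0.0789]
tool_rot: [-0.001, 1.0, -0.001, 0.001]
force: [0.5, -0.4, -1.3]
finger_gap: 0.578
gripper_force: 53.0
```

```bash
python3 - <<'E'
from station import manip
from h import *
delta(manip,.537,-.414,.0314,180.3)
E
```

```text
t 15.0 tcp [ 0.5397 -0.4175  0.0789] yaw -179.85 -> shift [0.09 0.12 1.58] turn -0.02 q6 -2.3951559457056923 qd 0.005
```

Call:
{"api": "drive_tool", "payload": {
  "motion": [
    [[40,0.09,0.12,0.2,0],[40,0.09,0.12,0.6,0],[40,0.09,0.12,0.6,0],[40,0.09,0.12,0.6,0]]
  ]
}}

```text
t: 15.4
tcp_pos: [0.5356, -0.4128, 0.0585]
tool_rot: [-0.001, 1.0, 0.001, -0.0]
force: [-0.9, 0.0, -2.2]
finger_gap: 0.576
gripper_force: 53.0
```

```bash
python3 - <<'E'
from station import manip
from h import *
delta(manip,.537,-.414,.0314,180.3)
E
```

```text
t 15.4 tcp [ 0.5356 -0.4128  0.0585] yaw -179.87 -> shift [-0.05 -0.04  0.9 ] turn -0.02 q6 -2.394566516565257 qd 0.015
```

Within 1.5 mm of the target, so I lower slowly.

Call:
{"api": "drive_tool", "payload": {
  "motion": [
    [[40,-0.04,-0.03,0.15,0],[40,-0.04,-0.03,0.3,0],[40,-0.04,-0.03,0.45,0],[40,-0.04,-0.03,0.58,0],[40,-0.04,-0.03,0.7,0],[40,-0.04,-0.03,0.78,0],[40,-0.04,-0.03,0.84,0],[40,-0.04,-0.03,0.84,0]]
  ]
}}

```text
t: 16.2
tcp_pos: [0.5371, -0.4139, 0.0336]
tool_rot: [-0.001, 1.0, 0.0, -0.0]
force: [-0.0, -0.1, -2.9]
finger_gap: 0.575
gripper_force: 53.0
```

Call:
{"api": "drive_tool", "payload": {
  "motion": [
    [[40,0,0,0.04,0],[40,0,0,0.07,0],[40,0,0,0.09,0],[40,0,0,0.09,0]]
  ]
}}

```text
t: 16.6
tcp_pos: [0.5372, -0.4141, 0.0315]
tool_rot: [-0.001, 1.0, -0.0, 0.0]
force: [0.9, 0.7, -1.3]
finger_gap: 0.582
gripper_force: 53.2
```

Call:
{"api": "drive_tool", "payload": {
  "motion": [
    [[40,0,0,0.02,0],[40,0,0,0.03,0],[40,0,0,0.03,0]]
  ]
}}

```text
t: 16.9
tcp_pos: [0.5373, -0.4141, 0.0314]
tool_rot: [-0.001, 1.0, -0.0, 0.0]
force: [-2.4, 0.7, 4.4]
finger_gap: 0.576
gripper_force: 53.8
```

Call:
{"api": "drive_tool", "payload": {
  "motion": [
    [[56,0,0,0,0],[62,0,0,0,0],[62,0,0,0,0],[62,0,0,-0.5,0],[62,0,0,-1.5,0],[62,0,0,-3,0],[66,0,0,-4.5,0],[66,0,0,-5.5,0],[66,0,0,-5.6,0],[66,0,0,-5.6,0]]
  ]
}}

```text
t: 17.9
tcp_pos: [0.5376, -0.4145, 0.2005]
tool_rot: [-0.001, 1.0, -0.001, 0.001]
force: [-0.0, -0.1, -0.8]
finger_gap: 0.765
gripper_force: 0.0
```

```bash
python3 - <<'E'
from station import manip
from h import *
# cross_2: heading 138.4, origin = tag - 10 mm
h=np.radians(138.4); o=np.array([.4703,-.0897])-.010*np.array([np.cos(h),np.sin(h)]); print(o)
delta(manip,*o,.2,138.4); print(manip.sense()["q"])
c,s=wristcam(manip); w=manip.snapshot("wrist"); pickle.dump(c,open("w6.pkl","wb")); cv2.imwrite("pics/w6.png",cv2.resize(w,(800,600),interpolation=cv2.INTER_CUBIC)[:,:,::-1])
E
```

```text
[ 0.4778 -0.0963]
t 17.9 tcp [ 0.5376 -0.4145  0.2005] yaw -179.86 -> shift [ 1.97 10.61 -0.02] turn 5.22 q6 -2.394187991163048 qd 0.048
[-0.821   0.6321  1.3193  0.      1.1868 -2.3942]
```

View pics/w6.png

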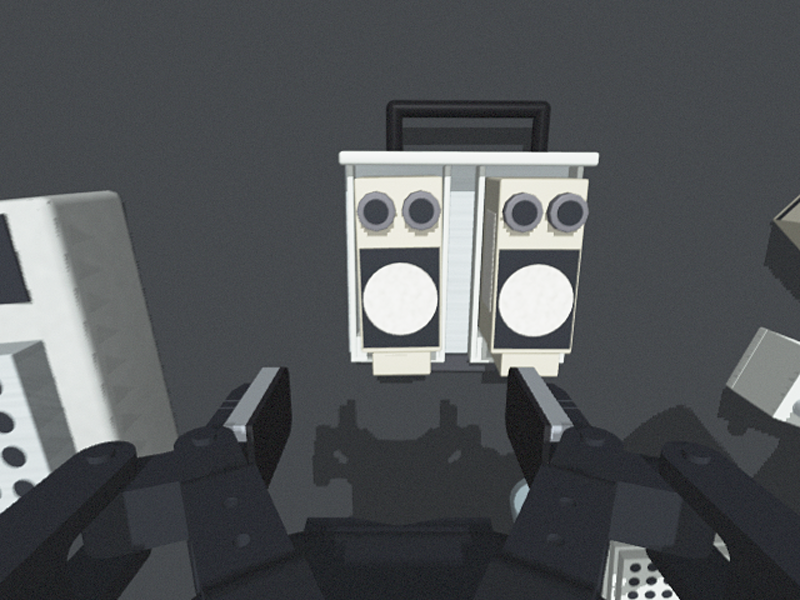

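Both seal cassettes sit level in the nests, with equal-size discs at (400,299) and (536,300) and caps to the handle. Next is cross_2.

Call:
{"api": "drive_tool", "payload": {
  "motion": [
    [[66,0.2,1.2,0,0.6],[66,0.5,2.7,0,1.2],[66,0.8,4.2,0,2],[66,1.1,5.7,0.2,2.8],[66,1.4,7.2,0.7,3.6],[66,1.7,8.7,1.2,4.4],[66,1.97,10,1.8,5],[66,1.97,10.6,2.3,5.22],[66,1.97,10.6,2.3,5.22],[66,1.97,10.6,2.3,5.22]]
  ]
}}

```text
t: 18.95
tcp_pos: [0.4769, -0.0959, 0.1283]
tool_rot: [0.355, 0.935, -0.0, -0.001]
force: [0.0, 0.5, 0.2]
finger_gap: 0.773
gripper_force: 0.0
```

```bash
python3 - <<'E'
from station import manip
from h import *
delta(manip,.4778,-.0963,.0245,138.4)
E
```

```text
t 18.95 tcp [ 0.4769 -0.0959  0.1283] yaw 138.47 -> shift [-0.04  0.01  3.46] turn 0.01 q6 -1.2741457000169207 qd 0.036
```

Call:
{"api": "drive_tool", "payload": {
  "motion": [
    [[66,-0.03,0,0.8,0],[66,-0.03,0,1.7,0],[66,-0.03,0,2.5,0],[66,-0.03,0,3.1,0],[66,-0.03,0,3.35,0],[66,-0.03,0,3.45,0],[40,-0.03,0,3.45,0],[40,-0.03,0,3.45,0],[40,-0.03,0,3.45,0],[40,-0.03,0,3.45,0]]
  ],
  "squeeze": 50
}}

```text
t: 19.95
tcp_pos: [0.4784, -0.097, 0.0265]
tool_rot: [0.355, 0.935, -0.0, 0.001]
force: [-0.3, 0.3, 1.1]
finger_gap: 0.574
gripper_force: 53.7
```

Call:
{"api": "drive_tool", "payload": {
  "motion": [
    [[40,0,0,-0.3,0],[40,0,0,-1,0],[40,0,0,-2,0],[40,0,0,-3.2,0],[40,0,0,-4.5,0],[40,0,0,-5.5,0],[40,0,0,-5.8,0],[40,0,0,-5.8,0]]
  ]
}}

```text
t: 20.75
tcp_pos: [0.4784, -0.0968, 0.2011]
tool_rot: [0.355, 0.935, -0.0, 0.002]
force: [1.0, 0.2, -2.8]
finger_gap: 0.577
gripper_force: 53.5
```

```bash
python3 - <<'E'
from station import manip
from h import *
delta(manip,.4929,.3324,.2,188.1)
E
```

```text
t 20.75 tcp [ 0.4784 -0.0968  0.2011] yaw 138.38 -> shift [ 9.14 11.02  0.02] turn -6.21 q6 -1.273633091390314 qd 0.053
```

Call:
{"api": "drive_tool", "payload": {
  "motion": [
    [[40,0.8,1,0,-0.5],[40,1.8,2.1,0,-1.2],[40,2.8,3.3,0,-1.9],[40,3.8,4.5,0,-2.6],[40,4.8,5.7,0,-3.3],[40,5.8,6.9,0,-4],[40,6.8,8.1,0,-4.7],[40,7.8,9.3,0,-5.4],[40,8.7,10.4,0,-6],[40,9.14,11,0,-6.2]]
  ]
}}

```text
t: 21.75
tcp_pos: [0.4903, 0.335, 0.1968]
tool_rot: [-0.072, 0.997, -0.0, -0.002]
force: [-0.1, -0.8, -3.0]
finger_gap: 0.577
gripper_force: 53.6
```

Call:
{"api": "drive_tool", "payload": {
  "motion": [
    [[40,0,0,0.5,0],[40,0,0,1.3,0],[40,0,0,2.2,0],[40,0,0,2.8,0],[40,0,0,3,0],[40,0,0,3,0],[40,0,0,3,0]]
  ]
}}

```text
t: 22.45
tcp_pos: [0.4924, 0.332, 0.1096]
tool_rot: [-0.069, 0.998, -0.0, -0.0]
force: [0.3, 0.4, -3.0]
finger_gap: 0.578
gripper_force: 53.5
```

```bash
python3 - <<'E'
from station import manip
from h import *
delta(manip,.4929,.3324,.0315,188.1)
E
```

```text
t 22.45 tcp [0.4924 0.332  0.1096] yaw -172.03 -> shift [-0.02  0.01  2.6 ] turn -0.02 q6 -1.3046591663869302 qd 0.023
```

Call:
{"api": "drive_tool", "payload": {
  "motion": [
    [[40,0,0,0.6,0],[40,0,0,1.2,0],[40,0,0,1.75,0],[40,0,0,2.15,0],[40,0,0,2.35,0],[40,0,0,2.45,0],[40,0,0,2.52,0],[40,0,0,2.56,0],[40,0,0,2.56,0],[40,0,0,2.56,0]]
  ]
}}

```text
t: 23.45
tcp_pos: [0.4926, 0.3321, 0.0335]
tool_rot: [-0.07, 0.998, 0.0, 0.0]
force: [0.6, -0.4, -2.7]
finger_gap: 0.576
gripper_force: 53.7
```

Call:
{"api": "drive_tool", "payload": {
  "motion": [
    [[40,0,0,0.02,0],[40,0,0,0.04,0],[40,0,0,0.04,0]]
  ]
}}

```text
t: 23.75
tcp_pos: [0.4923, 0.332, 0.0319]
tool_rot: [-0.07, 0.998, -0.0, -0.0]
force: [-0.8, -0.2, -2.5]
finger_gap: 0.572
gripper_force: 53.7
```

Call:
{"api": "drive_tool", "payload": {
  "motion": [
    [[40,0,0,0.02,0],[40,0,0,0.04,0],[40,0,0,0.04,0]]
  ]
}}

```text
t: 24.05
tcp_pos: [0.4923, 0.332, 0.0315]
tool_rot: [-0.07, 0.998, 0.0, 0.0]
force: [-1.4, -1.3, 4.7]
finger_gap: 0.574
gripper_force: 54.4
```

Contact felt, so I release, rise and check.

Call:
{"api": "drive_tool", "payload": {
  "motion": [
    [[56,0,0,0,0],[62,0,0,0,0],[62,0,0,0,0],[62,0,0,-0.5,0],[62,0,0,-1.5,0],[62,0,0,-3,0],[66,0,0,-4.5,0],[66,0,0,-6,0],[66,0,0,-7.5,0],[66,0,0,-8,0]]
  ]
}}

```text
t: 25.05
tcp_pos: [0.4946, 0.3331, 0.2776]
tool_rot: [-0.07, 0.998, 0.002, 0.005]
force: [0.8, 0.4, -0.8]
finger_gap: 0.775
gripper_force: 0.0
```

```bash
python3 - <<'E'
from station import manip
from h import *
w=manip.snapshot("wrist"); a=manip.snapshot("scene"); b=manip.snapshot("side"); print(manip.sense()["t"],manip.sense()["tcp_pos"])
o=np.zeros((600,800,3),np.uint8); o[:300,:400]=cv2.resize(w,(400,300)); o[:300,400:]=cv2.resize(a[160:430,80:440],(400,300)); o[300:,:400]=cv2.resize(b[140:350,225:505],(400,300)); o[300:,400:]=cv2.resize(a[300:405,90:230],(400,300),interpolation=cv2.INTER_CUBIC)
cv2.imwrite("pics/c7.png",o[:,:,::-1])
E
```

```text
25.2 [0.4926 0.3322 0.2726]
```

View pics/c7.png

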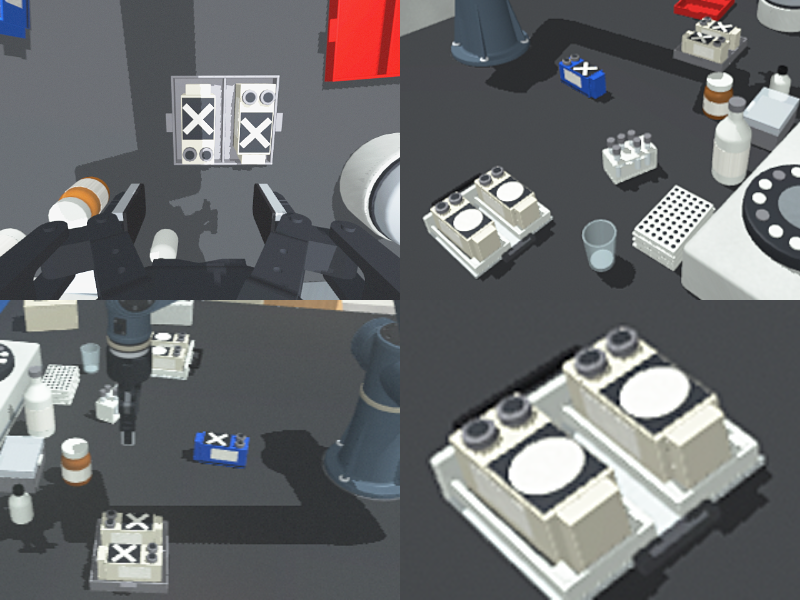

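The check picture shows both X cassettes flat, one in each returns compartment (198,115) and (255,120). Both seals are seated in the nests and the bystanders are upright and unmoved.

```bash
python3 -c "
from station import manip
print(manip.sign_off())"
```

```text
the job is handed in; nothing more can be done
None
```

The job is handed in at about 25 s: both round-seal cassettes are seated in the loading tray with caps to the handle, both X cassettes lie flat in the grey returns tray, and nothing else on the bench looks moved in the final pictures.

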